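# Push a train of spacer blocks home on its rail and shut the keeper

## Task

With a fingertip, push the row of four square steel spacer blocks along the rail as one train until they are fully home against the end stop, and only then swing the keeper bar fully shut behind the last one by pushing its upright pin. Nothing is to be pinched, lifted or carried: the blocks stay flat in the rail. Leave everything else on the bench where it is.

Things in the scene. Friction and masses are not known exactly. Their poses are not given: they have to be found in the camera images.
- rail: fixed grey channel rail, 425 mm long, 84 mm wide. Own y axis: along it towards the end stop (robot's left at yaw 0; yaw varies +-0.35); x: across it, away from the robot. Origin: on the bench, on the channel's centre line, 180 mm before the stop's face. Channel floor 10 mm above the bench, 62 mm wide; walls 10 mm thick, tops 22 mm above the bench; open at the other end, y = -220 mm.
- stop_face (a point): centre of the end stop's face at the channel floor (10 mm above the bench), at rail y = +180 mm; the stop is a dark steel block 45 mm high
- block1: square steel spacer block number 1 of the row, counted from the end stop: 60 x 60 mm, 25 mm high, with a 36 mm round bore from top to bottom, about 0.2 kg, lying flat on the channel floor, loose. Origin: centre of its underside. It slides along the channel with 1 mm of play at each side. Home at y = 150 mm in the rail's frame.
- block2: square steel spacer block number 2 of the row, counted from the end stop: 60 x 60 mm, 25 mm high, with a 36 mm round bore from top to bottom, about 0.2 kg, lying flat on the channel floor, loose. Origin: centre of its underside. It slides along the channel with 1 mm of play at each side. Home at y = 90 mm in the rail's frame.
- block3: square steel spacer block number 3 of the row, counted from the end stop: 60 x 60 mm, 25 mm high, with a 36 mm round bore from top to bottom, about 0.2 kg, lying flat on the channel floor, loose. Origin: centre of its underside. It slides along the channel with 1 mm of play at each side. Home at y = 30 mm in the rail's frame.
- block4: square steel spacer block number 4 of the row, counted from the end stop: 60 x 60 mm, 25 mm high, with a 36 mm round bore from top to bottom, about 0.2 kg, lying flat on the channel floor, loose. Origin: centre of its underside. It slides along the channel with 1 mm of play at each side. Home at y = -30 mm in the rail's frame. The last one, the one to push; the whole train slides at about 4 to 8 N.
- keeper (a joint): angle of the keeper bar about its vertical pivot; it stays where left (about 1 N at the pin moves it). 0: the bar lies along the rail's far wall (+x side), pointing away from the stop; negative: swung farther out; +1.571 (its limit): shut, square across the channel, 4 mm behind the last block when that is home. It shuts clockwise seen from above. Starts between -0.6 and 0.
- keeper_pivot (a point): the keeper's pivot axis, at x = +53, y = -70 mm in the rail's frame, 33 mm above the bench. The keeper is a flat steel bar 12 mm wide and 8 mm thick, 25 to 33 mm above the bench
- keeper_pin (a point): top centre of the keeper's upright round pin, 12 mm diameter, standing from 33 to 70 mm above the bench on the bar, 90 mm from the pivot (the bar ends 7 mm beyond the pin). At joint angle a it is at x = 53 - 90 sin a, y = -70 - 90 cos a mm in the rail's frame; shut, it is above the wall on the robot's side.
- spare_block: a single loose square steel block like the four in the rail, standing flat on the bench on the robot's side of the rail; to be left alone. Origin on its underside
- socket: steel wheel-nut socket, 28 mm diameter, 75 mm tall, upright on the bench beside the rail; to be left alone. Origin on its underside
- wheel_nut: hexagonal wheel nut, about 24 mm wide and 34 mm tall, on the bench beside the rail; to be left alone. Origin on its underside
- hammer: hammer lying on the bench on the far side of the rail; to be left alone. Origin on its underside
- tin: closed can, 66 mm diameter, 80 mm tall; to be left alone. Origin on its underside
- screwdriver: screwdriver lying on the bench on the robot's side of the rail; to be left alone. Origin on its underside
- cup: black cup, 72 mm across, 70 mm tall, on the far side of the rail; to be left alone. Origin on its underside
There are look-alikes about, which are no part of the job. Leave any brown or orange look-alike of the block4 alone.

How it is judged:
By the outcome, as a careful person would: the job done as asked, in the order asked, and still so for the second after the job is handed in, with the robot touching nothing.
It also fails if it takes over 56 s, if anything falls off the work surface, if the arm or the gripper's body presses on something with over 40 N, if the wrist force passes 120 N, or if a joint passes its speed limit or range.

## Robot

A 6-joint arm with a two-finger parallel gripper is mounted at the origin on the work surface. World frame = base frame: x ahead of the robot, y to its left, z up, the work surface at z = 0. Lengths are in m, angles in rad, forces in N, time in s.
With the tool pointing down it reaches from about 0.35 to 0.975 m from the base axis. Payload 4.9 kg.
Tool frame: the origin (TCP) lies midway between the tips of the shut fingers; the grasp point (between the pads) lies 19 mm behind it; z points along the fingers, y is the line along which they close (so a half turn about z gives the same grasp; the last joint's range is limited). The gripper opens to 85 mm and grips with 20 to 120 N. Pads are 22 mm wide; open, the fingers measure 114 mm over their backs; the gripper's body (76 mm by 85 mm) begins 54 mm behind the grasp point. The pads swing forward as they close: fully open they stand 13 mm farther back than shut.
Start: joints at [1.205, 0.053, 1.613, -0, 1.476, -0.119], TCP at [0.153, 0.606, 0.231] pointing down, gripper open.
Joint ranges: [-3.01, 3.01], [-1.01, 2.22], [0.06, 2.58], [-1.02, 4.17], [0.09, 2.62], [-3.14, 3.14]. Speed limits (rad/s): [2.57, 2.57, 3.14, 3.14, 3.14, 3.14].

## Interface

Orientations are given as a unit quaternion [w, x, y, z].
In Python, from plant import state, grab_frame, camera_info, job_done, spot_in, masks_of, pinpoint gives the robot as it stands.
- The arm moves only by the shell command python3 -m handwheel 'ROWS' [OPENING]. ROWS is JSON, a list that holds one entry, the list of rows, each a list of 6 numbers: the shift along the world's x, y, z in m, then the turn, a rotation vector about the world's x, y, z in degrees. In form: [[[tx, ty, tz, ax, ay, az], ...]]. A call has 1 to 20 rows; each row shifts and turns the commanded pose from where the row before left it; what a row does not reach is not made up. A row lasts 1/12 s, in which the tool goes at most 41.7 mm and 7.16 degrees, less where a joint would pass 70% of its speed; a pose out of reach is approached as far as the arm can. A call is refused whole if a number of a shift passes 0.0417 or a number of a turn 7.16, either way. A call with a gripper value outside its range is refused whole. OPENING is the opening, from 0 (shut) to 1 (fully open), set as the call begins (- or left out, the last holds). The fingers move at their own pace and stop on an object; the grip force is fixed at half the most. Time passes only in rows, so rows that do not move let the fingers close. It gives the time, the measured TCP pose, the force, the opening and the grip force at its end, in the units of the state.
- state(): the state, without advancing time (a new reading comes with each control period).
- grab_frame(name): name is "scene" or "top" or "wrist"; returns (picture, depth): 480x640x3 uint8, blue, green, red; 480x640 float32, m along the optical axis (not along the pixel's ray), 0 where there is no reading.
- camera_info(name): a dict with "fx", "fy", "cx", "cy" (pixels), "T" (4x4, takes a point from camera to world coordinates). Camera axes: x right, y up, looking along -z (the intrinsics and any distortion apply to the point x, -y, -z); pixel columns grow to the right and rows downward; lengths in m; the calibration is good to about 2 mm. A picture is of the moment at which its call begins: read the wrist's pose just before it. camera_info takes no time and is no camera call; for the wrist camera it gives the pose at the moment of the call.
- job_done(): hands the job in; it is judged then, once.
Trained networks look in the newest picture that a camera, given by its name, has taken for a name from the list of things; names that differ only in an ending like _2 or _b are one class to them, and where a whole thing is asked for, a point or a joint stands for the part that bears it (a point fixed in the world has none). Each returns a list of dicts, best first, with "conf" (0 to 1); they miss things now and then, are a little off and sometimes report something else, mostly with a low value. They report only what shows in the picture. A call takes as long as a camera call. They do not tell look-alikes from the thing itself.
- spot_in(camera, thing): "box" ([left, top, width, height] in pixels, round what is visible of it).
- masks_of(camera, thing): "region" (480x640 bool, what is visible of it) and "box" ([left, top, width, height] in pixels, round what is visible of it).
- pinpoint(camera, thing): "position" ([column, row] in pixels: a listed point, or the origin of a listed thing).
The state is a dict: "time": time; "joint_pos": joint angles; "joint_vel": joint speeds; "joint_efforts": joint torques, N m; "tool_pos": TCP position; "tool_rot": TCP orientation; "contact_force": force on the tool from outside, world axes, zero at the start; "ft_torque": the same for the moment, N m; "gripper_width": opening from 0.0 (shut) to 1.0 (fully open); "grasp_force": force on a finger pad.
Only numpy, scipy, OpenCV 4.12 (cv2) and the standard library are available. Lean on these libraries where they do the work, as an engineer would, in place of code of your own. Each camera call takes 0.05 s, during which the arm holds its last target. There are 200 camera calls.

## Working session

There is one attempt and no reset: what is moved stays moved. The work goes in short steps, Python scripts to look and compute and a shell command to move; the robot and the scene stay as the last step left them, time stands still between calls to the robot, and variables do not carry over. Pictures are saved under pics/ and viewed, at most 10 in all, crops included, and the job is handed in when it is done.

```bash
mkdir -p pics; cat > h.py <<'E'
import numpy as np, cv2
from plant import *
def w2p(cam,p):
    c=camera_info(cam); q=np.linalg.inv(c['T'])@np.r_[p,1]
    return c['cx']+c['fx']*q[0]/-q[2], c['cy']-c['fy']*q[1]/-q[2]
def ray(cam,u,v,z):
    c=camera_info(cam); T=c['T']; d=T[:3,:3]@np.array([(u-c['cx'])/c['fx'],-(v-c['cy'])/c['fy'],-1])
    o=T[:3,3]; return o+d*(z-o[2])/d[2]
E
python3 - <<'E'
from h import *
for c in ['scene','top']:
    im,d=grab_frame(c); cv2.imwrite(f'pics/{c}.png',im)
    i=camera_info(c); print(c,{k:np.round(v,3).tolist() for k,v in i.items()})
    for t,z in [('stop_face',.01),('keeper_pivot',.033),('keeper_pin',.07),('block1',.01),('block2',.01),('block3',.01),('block4',.01),('rail',0)]:
        for r in pinpoint(c,t)[:5]: print(c,t,round(r['conf'],2),np.round(r['position']),np.round(ray(c,*r['position'],z),3)[:2])
print(state())
E
```

```text
scene {'fx': 468.908, 'fy': 468.908, 'cx': 312.076, 'cy': 237.197, 'T': [[0.713, -0.427, 0.556, 1.027], [0.701, 0.44, -0.561, -0.491], [-0.005, 0.79, 0.614, 0.607], [0.0, 0.0, 0.0, 1.0]]}
scene stop_face 0.77 [312. 212.] [0.421 0.12 ]
scene keeper_pivot 0.85 [280. 285.] [ 0.563 -0.104]
scene keeper_pin 0.96 [263. 302.] [ 0.601 -0.174]
scene keeper_pin 0.2 [153. 302.] [ 0.477 -0.295]
scene block1 0.95 [152. 258.] [ 0.307 -0.212]
scene block1 0.94 [275. 257.] [ 0.479 -0.041]
scene block1 0.91 [263. 277.] [ 0.506 -0.097]
scene block1 0.83 [290. 236.] [0.451 0.027]
scene block1 0.69 [254. 386.] [ 0.675 -0.26 ]
scene block2 0.95 [152. 258.] [ 0.307 -0.212]
scene block2 0.94 [275. 257.] [ 0.479 -0.041]
scene block2 0.91 [263. 277.] [ 0.506 -0.097]
scene block2 0.83 [290. 236.] [0.451 0.027]
scene block2 0.69 [254. 386.] [ 0.675 -0.26 ]
scene block3 0.95 [152. 258.] [ 0.307 -0.212]
scene block3 0.94 [275. 257.] [ 0.479 -0.041]
scene block3 0.91 [263. 277.] [ 0.506 -0.097]
scene block3 0.83 [290. 236.] [0.451 0.027]
scene block3 0.69 [254. 386.] [ 0.675 -0.26 ]
scene block4 0.95 [152. 258.] 
[... 1566 characters left out ...]
1.20500130e+00,  5.26717620e-02,  1.61287915e+00,  1.03965858e-06,
        1.47601049e+00, -1.19000853e-01]), 'joint_vel': array([ 1.12666458e-03,  3.50483660e-05, -9.83542935e-05, -4.45912892e-04,
        1.75317210e-03,  5.77118826e-04]), 'joint_efforts': array([ 4.66801612e-04, -3.93702614e+01, -3.70457804e+01, -5.38809854e-05,
        4.77928152e-04, -2.10165432e-07]), 'tool_pos': array([0.15268065, 0.60605113, 0.23133357]), 'tool_rot': array([3.24827108e-06, 1.23084214e-01, 9.92396229e-01, 1.52930365e-05]), 'contact_force': array([ 0.1427225 ,  0.8840174 , -0.17614625]), 'ft_torque': array([ 0.05931977,  0.01300151, -0.03804828]), 'grasp_force': 0.0, 'gripper_width': 0.9966275880230958}
```

View pics/top.png

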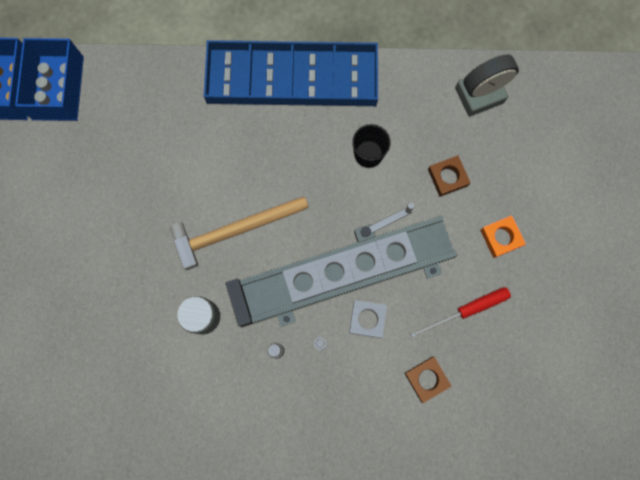

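View pics/scene.png

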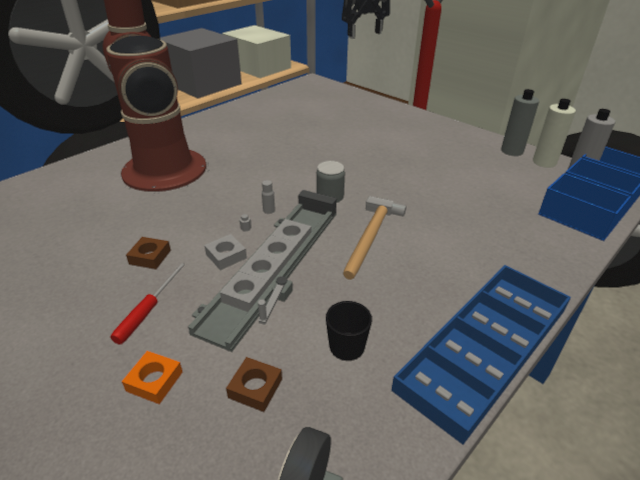

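Top view: the row of four grey blocks in the rail has bores at (303,281), (334,271), (365,261) and (396,251). The stop is on the left at (237,302), the keeper pivot at (365,232) and the pin at (411,208).

Candidates for block4:
- Grey block in the rail at (396,251): this is block4, the one farthest from the stop.
- Grey spare block at (368,319): leave.
- Brown blocks at (449,175) and (428,380): leave.
- Orange block at (503,236): leave.

```bash
cat > fit.py <<'E'
from h import *
import sys
def cloud(cam,d):
    c=camera_info(cam); v,u=np.mgrid[:480,:640]
    P=np.stack([(u-c['cx'])/c['fx']*d,-(v-c['cy'])/c['fy']*d,-d],-1)
    return P@c['T'][:3,:3].T+c['T'][:3,3]
E
python3 - <<'E'
from fit import *
im,d=grab_frame('top'); P=cloud('top',d)
roi=np.zeros((480,640),bool); roi[205:335,225:470]=1
b=roi&(P[...,2]>.029)&(P[...,2]<.05)
n,l,s,c=cv2.connectedComponentsWithStats(b.astype(np.uint8))
for i in range(1,n):
    if s[i,4]<100: continue
    Q=P[l==i]; r=cv2.minAreaRect((Q[:,:2]*1000).astype(np.float32)); print(s[i],np.round(c[i]),np.round(Q.mean(0),3),r,np.round(cv2.boxPoints(r)))
# whole rail
b=roi&(P[...,2]>.006)&(P[...,2]<.028); n,l,s,c=cv2.connectedComponentsWithStats(b.astype(np.uint8))
i=1+np.argmax(s[1:,4]); Q=P[l==i]; r=cv2.minAreaRect((Q[:,:2]*1000).astype(np.float32)); print('rail',r)
print('z floor',np.median(P[230:236,425:435,2]),'bench',np.median(P[400:410,300:310,2]),'blktop',np.median(P[255:265,347:352,2]))
cv2.imwrite('pics/crop.png',cv2.resize(im[190:340,220:470],None,fx=3,fy=3,interpolation=cv2.INTER_CUBIC))
E
```

```text
[361 208  52  29 362] [384. 222.] [ 0.574 -0.131  0.034] ((574.7319946289062, -135.96104431152344), (18.50731086730957, 105.84639739990234), 25.14501953125) [[ 544.  -92.]
 [ 589. -188.]
 [ 606. -180.]
 [ 561.  -84.]]
[ 283  231  134   71 3091] [349. 266.] [ 0.49  -0.067  0.035] ((490.1685791015625, -67.70846557617188), (60.714317321777344, 241.23208618164062), 18.97275161743164) [[ 422.   36.]
 [ 501. -192.]
 [ 558. -172.]
 [ 480.   56.]]
[225 278  27  48 679] [238. 302.] [0.42  0.133 0.044] ((420.45355224609375, 134.0887451171875), (83.85530090332031, 25.357769012451172), 19.025665283203125) [[377. 132.]
 [385. 108.]
 [464. 136.]
 [456. 160.]]
rail ((487.659423828125, -56.286865234375), (128.75856018066406, 422.9084777832031), 19.013952255249023)
z floor 0.00982311580913009 bench 7.277544656114632e-05 blktop 0.0349083774929283
```

View pics/crop.png

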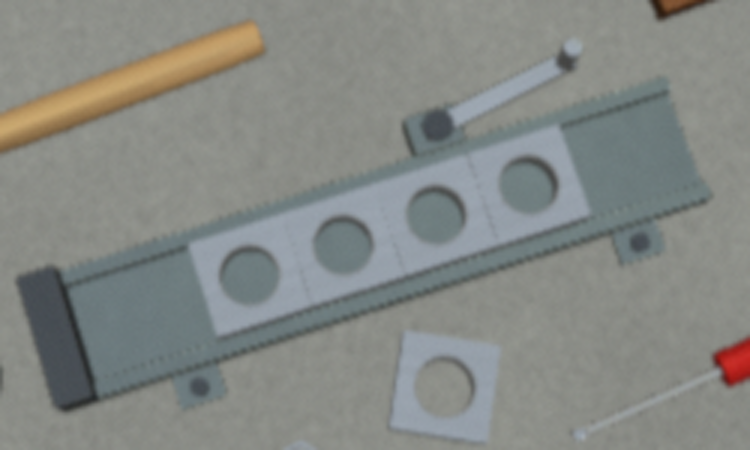

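Depth fit gives rail yaw 19.0° and the origin at about (0.483, −0.048). The train's rear face is at rail y ≈ −141, so it needs about 81 mm of push. The keeper is at about −0.14. I'm moving above the channel behind block4 with the fingers shut and tool x along the rail.

```bash
python3 -m handwheel '[[[0.0175,-0.037,0,0,0,-2.85],[0.0175,-0.037,0,0,0,-2.85],[0.0175,-0.037,0,0,0,-2.85],[0.0175,-0.037,0,0,0,-2.85],[0.0175,-0.037,0,0,0,-2.85],[0.0175,-0.037,0,0,0,-2.85],[0.0175,-0.037,0,0,0,-2.85],[0.0175,-0.037,0,0,0,-2.85],[0.0175,-0.037,0,0,0,-2.85],[0.0175,-0.037,0,0,0,-2.85],[0.0175,-0.037,0,0,0,-2.85],[0.0175,-0.037,0,0,0,-2.85],[0.0175,-0.037,0,0,0,-2.85],[0.0175,-0.037,0,0,0,-2.85],[0.0175,-0.037,0,0,0,-2.85],[0.0175,-0.037,0,0,0,-2.85],[0.0175,-0.037,0,0,0,-2.85],[0.0175,-0.037,0,0,0,-2.85],[0.0175,-0.037,0,0,0,-2.85],[0.0175,-0.037,0,0,0,-2.85]]]' 0
cat >> fit.py <<'E'
th=np.radians(19.0); O=np.array([.4831,-.0482]); UX=np.array([np.cos(th),np.sin(th)]); UY=np.array([-np.sin(th),np.cos(th)])
def r2w(x,y): return O+(x*UX+y*UY)/1000
def w2r(p): q=(np.array(p[:2])-O)*1000; return np.array([q@UX,q@UY])
def rep():
    s=state(); w,x,y,z=s['tool_rot']; tx=np.degrees(np.arctan2(2*(x*y+w*z),1-2*(y*y+z*z)))
    print('t',round(s['time'],2),'tcp',np.round(s['tool_pos'],4),'rail',np.round(w2r(s['tool_pos']),1),'toolx deg',round(tx,1),'quat',np.round(s['tool_rot'],3),'F',np.round(s['contact_force'],1),'Frail',np.round([s['contact_force'][:2]@UX,s['contact_force'][:2]@UY],1),'j6',round(s['joint_pos'][5],2),'grip',round(s['gripper_width'],2))
    return s
E
python3 -c "
from fit import *
s=rep(); print(r2w(0,-172)-s['tool_pos'][:2])"
```

```text
time: 2.62
tool_pos: [0.5032, -0.1362, 0.2315]
tool_rot: [0.0, 0.583, 0.812, 0.0]
contact_force: [0.8, 1.0, 1.6]
gripper_width: -0.0
grasp_force: 0.0
t 2.62 tcp [ 0.5032 -0.1362  0.2315] rail [ -9.7 -89.7] toolx deg 108.7 quat [0.    0.583 0.812 0.   ] F [0.8 1.  1.6] Frail [1.1 0.7] j6 -0.73 grip -0.0
[ 0.03591739 -0.07465193]
```

```bash
python3 -m handwheel '[[[0.012,-0.025,-0.02,0,0,0.3],[0.012,-0.025,-0.03,0,0,0],[0.012,-0.025,-0.03,0,0,0],[0,0,-0.03,0,0,0],[0,0,0,0,0,0],[0,0,0,0,0,0]]]'
python3 -c "
from fit import *
rep(); im,d=grab_frame('wrist'); cv2.imwrite('pics/w1.png',im)
for t in ['keeper_pin','keeper_pivot','block4']:
  z={'keeper_pin':.07,'keeper_pivot':.033,'block4':.01}[t]
  for r in pinpoint('wrist',t)[:3]: print(t,round(r['conf'],2),np.round(r['position']),w2r(ray('wrist',*r['position'],z)))
for y in (-141,): print([w2p('wrist',np.r_[r2w(x,y),.035]) for x in (-30,30)])
"
```

```text
time: 3.12
tool_pos: [0.5372, -0.2082, 0.1193]
tool_rot: [-0.003, 0.58, 0.815, -0.0]
contact_force: [-1.0, 0.5, 0.7]
gripper_width: -0.001
grasp_force: 0.0
t 3.12 tcp [ 0.5372 -0.2082  0.1193] rail [  -0.9 -168.9] toolx deg 109.1 quat [-0.003  0.58   0.815 -0.   ] F [-1.   0.5  0.7] Frail [-0.8  0.8] j6 -0.83 grip -0.0
keeper_pin 0.68 [458. 243.] [  71.54460642 -160.6778992 ]
keeper_pivot 0.6 [424.  70.] [ 56.74899478 -70.37821807]
block4 0.8 [471. 346.] [ 112.16720381 -260.1498993 ]
[(np.float64(274.0144158974795), np.float64(193.8450544792902)), (np.float64(372.2751402699683), np.float64(194.32424882405343))]
```

View pics/w1.png

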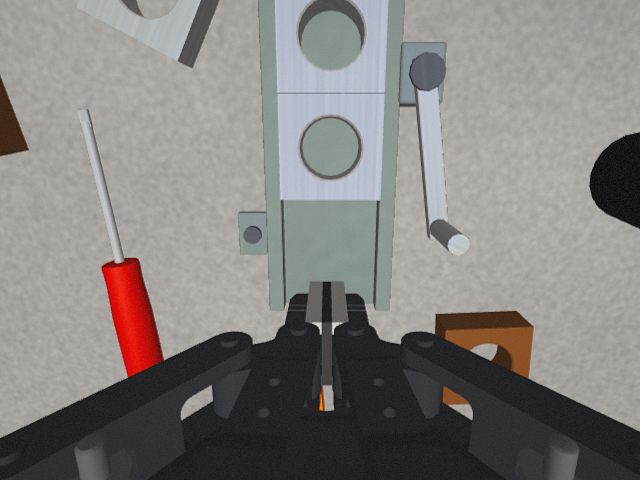

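Wrist view: block4's rear edge is at row 200, cols 278–384. The fingertip is over the empty channel behind it, at col 327. The pin is at (458,243). I'll shift 3 mm across and go down into the channel.

```bash
python3 -m handwheel '[[[0.003,0.001,-0.025,0,0,0],[0,0,-0.025,0,0,0],[0,0,-0.025,0,0,0],[0,0,-0.015,0,0,0],[0,0,-0.006,0,0,0],[0,0,0,0,0,0],[0,0,0,0,0,0]]]'
python3 -c "
from fit import *
rep()"
```

```text
time: 3.9
tool_pos: [0.5429, -0.2083, 0.0272]
tool_rot: [0.001, 0.579, 0.815, 0.0]
contact_force: [-0.3, 1.3, 0.4]
gripper_width: -0.004
grasp_force: 0.0
t 3.9 tcp [ 0.5429 -0.2083  0.0272] rail [   4.4 -170.8] toolx deg 109.2 quat [0.001 0.579 0.815 0.   ] F [-0.3  1.3  0.4] Frail [0.2 1.4] j6 -0.83 grip -0.0
```

```bash
python3 -m handwheel '[[[-0.0016,0.0047,-0.003,0,0,0],[-0.0016,0.0047,-0.002,0,0,0],[-0.0013,0.0038,0,0,0,0],[-0.0013,0.0038,0,0,0,0],[-0.0013,0.0038,0,0,0,0],[-0.0013,0.0038,0,0,0,0],[-0.0013,0.0038,0,0,0,0],[-0.0013,0.0038,0,0,0,0],[-0.0013,0.0038,0,0,0,0],[-0.0013,0.0038,0,0,0,0]]]'
python3 -c "
from fit import *
rep()"
```

```text
time: 4.73
tool_pos: [0.5284, -0.1683, 0.0207]
tool_rot: [0.001, 0.58, 0.815, -0.0]
contact_force: [1.2, -3.9, 0.3]
gripper_width: 0.001
grasp_force: 2.4
t 4.73 tcp [ 0.5284 -0.1683  0.0207] rail [   3.8 -128.3] toolx deg 109.2 quat [ 0.001  0.58   0.815 -0.   ] F [ 1.2 -3.9  0.3] Frail [-0.1 -4. ] j6 -0.78 grip 0.0
```

```bash
python3 -m handwheel '[[[-0.0014,0.0038,0,0,0,0],[-0.0014,0.0038,0,0,0,0],[-0.0014,0.0038,0,0,0,0],[-0.0014,0.0038,0,0,0,0],[-0.0014,0.0038,0,0,0,0],[-0.0014,0.0038,0,0,0,0],[-0.0014,0.0038,0,0,0,0],[-0.0014,0.0038,0,0,0,0],[-0.0014,0.0038,0,0,0,0],[-0.0014,0.0038,0,0,0,0],[-0.0014,0.0038,0,0,0,0],[-0.0014,0.0038,0,0,0,0]]]'
python3 -c "
from fit import *
rep()"
```

```text
time: 5.73
tool_pos: [0.5116, -0.1226, 0.0208]
tool_rot: [0.001, 0.58, 0.815, -0.0]
contact_force: [2.0, -4.4, 1.1]
gripper_width: -0.001
grasp_force: 2.7
t 5.73 tcp [ 0.5116 -0.1226  0.0208] rail [  2.7 -79.6] toolx deg 109.2 quat [ 0.001  0.58   0.815 -0.   ] F [ 2.  -4.4  1.1] Frail [ 0.4 -4.9] j6 -0.71 grip -0.0
```

Still moving at about 5 N, so now 1 mm steps.

```bash
python3 -m handwheel '[[[-0.0003,0.001,0,0,0,0],[-0.0003,0.001,0,0,0,0],[-0.0003,0.001,0,0,0,0],[-0.0003,0.001,0,0,0,0],[-0.0003,0.001,0,0,0,0],[-0.0003,0.001,0,0,0,0]]]'
python3 -c "
from fit import *
rep()"
```

```text
time: 6.23
tool_pos: [0.5099, -0.1169, 0.0207]
tool_rot: [0.001, 0.58, 0.815, -0.0]
contact_force: [1.5, -4.8, 1.8]
gripper_width: -0.001
grasp_force: 2.7
t 6.23 tcp [ 0.5099 -0.1169  0.0207] rail [  2.9 -73.6] toolx deg 109.2 quat [ 0.001  0.58   0.815 -0.   ] F [ 1.5 -4.8  1.8] Frail [-0.1 -5. ] j6 -0.7 grip -0.0
```

```bash
python3 -m handwheel '[[[-0.0003,0.001,0,0,0,0],[-0.0003,0.001,0,0,0,0],[-0.0003,0.001,0,0,0,0]]]'; python3 -m handwheel '[[[-0.0003,0.001,0,0,0,0],[-0.0003,0.001,0,0,0,0]]]';python3 -c "
from fit import *
rep()"
```

```text
time: 6.48
tool_pos: [0.5089, -0.1139, 0.0207]
tool_rot: [0.001, 0.58, 0.815, -0.0]
contact_force: [1.6, -6.4, 1.6]
gripper_width: -0.004
grasp_force: 2.7
time: 6.65
tool_pos: [0.509, -0.1137, 0.021]
tool_rot: [0.003, 0.579, 0.815, -0.001]
contact_force: [3.5, -13.9, -0.8]
gripper_width: 0.001
grasp_force: 7.2
t 6.65 tcp [ 0.509  -0.1137  0.021 ] rail [  3.2 -70.4] toolx deg 109.2 quat [ 0.003  0.579  0.815 -0.001] F [  3.5 -13.9  -0.8] Frail [ -1.3 -14.3] j6 -0.69 grip 0.0
```

The force has risen and the tool has stopped at rail y −70.4, where −71 was expected. I'll press slightly more, back off, rise clear of the pin, and check.

```bash
python3 -m handwheel '[[[-0.0003,0.001,0,0,0,0],[0,0,0,0,0,0]]]'; python3 -m handwheel '[[[0.002,-0.006,0,0,0,0],[0.004,-0.011,0,0,0,0],[0,0,0.03,0,0,0],[0,0,0.035,0,0,0],[0,0,0.035,0,0,0],[0,0,0,0,0,0]]]';python3 -c "
from fit import *
rep()
im,d=grab_frame('wrist'); cv2.imwrite('pics/w2.png',im)
for t,z in [('keeper_pin',.07),('keeper_pivot',.033)]:
  for r in pinpoint('wrist',t)[:2]: print('w',t,round(r['conf'],2),np.round(r['position']),w2r(ray('wrist',*r['position'],z)))
im,d=grab_frame('top'); cv2.imwrite('pics/crop2.png',cv2.resize(im[190:340,220:470],None,fx=3,fy=3,interpolation=cv2.INTER_CUBIC))
for t,z in [('keeper_pin',.07),('keeper_pivot',.033),('block1',.01)]:
  for r in pinpoint('top',t)[:6]: print('t',t,round(r['conf'],2),np.round(r['position']),w2r(ray('top',*r['position'],z)))
"
```

```text
time: 6.82
tool_pos: [0.5091, -0.1137, 0.0214]
tool_rot: [0.004, 0.579, 0.815, -0.002]
contact_force: [3.4, -14.5, -1.4]
gripper_width: 0.005
grasp_force: 7.4
time: 7.32
tool_pos: [0.5177, -0.1288, 0.1278]
tool_rot: [0.005, 0.58, 0.815, 0.002]
contact_force: [1.7, -0.8, 1.7]
gripper_width: 0.002
grasp_force: 0.0
t 7.32 tcp [ 0.5177 -0.1288  0.1278] rail [  6.5 -87.5] toolx deg 109.2 quat [0.005 0.58  0.815 0.002] F [ 1.7 -0.8  1.7] Frail [ 1.3 -1.3] j6 -0.72 grip 0.0
w keeper_pivot 0.87 [398. 212.] [ 46.80560722 -64.50864168]
w keeper_pivot 0.19 [584. 283.] [ 168.25474499 -110.58395547]
t keeper_pivot 0.68 [363. 232.] [ 52.61863847 -64.15602995]
t block1 0.96 [259. 296.] [  1.20637612 155.34307067]
t block1 0.88 [426. 384.] [-245.09690466  -86.01571905]
t block1 0.8 [325. 275.] [ 0.96723276 27.39736049]
t block1 0.73 [446. 175.] [ 113.41081058 -258.09425104]
t block1 0.66 [293. 286.] [ 0.91925274 90.17526785]
t block1 0.57 [500. 239.] [ -36.48027071 -310.66119942]
```

View pics/w2.png

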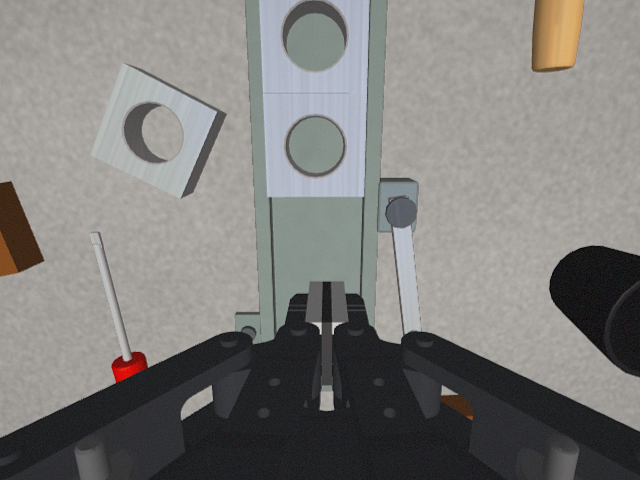

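View pics/crop2.png

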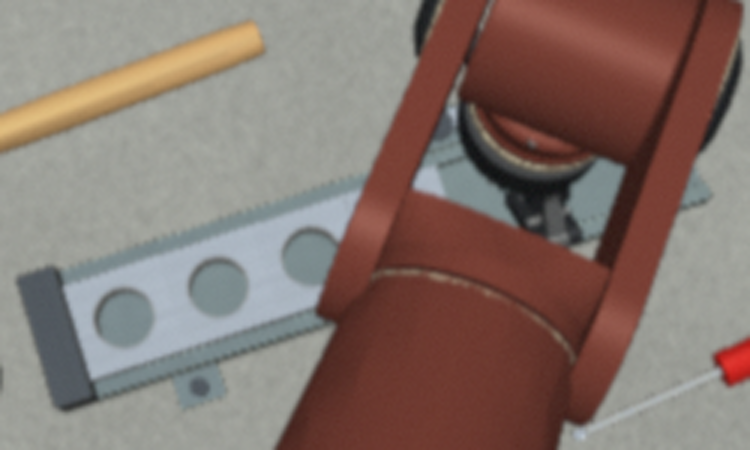

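Both views show the train is home: block1 touches the stop face (crop2 around col 65) and there are no gaps. Block4's rear edge is at row 197 in the wrist view, and the keeper pivot is at (398,212). Next I go over to the far side of the pin, turning the tool so its x axis faces the push direction.

```bash
python3 -m handwheel '[[[0.0075,-0.0025,0,0,0,7],[0.0075,-0.0025,0,0,0,7],[0.0075,-0.0025,0,0,0,7],[0.0075,-0.0025,0,0,0,7],[0.0075,-0.0025,0,0,0,7],[0.0075,-0.0025,0,0,0,7],[0.0075,-0.0025,0,0,0,7],[0.0075,-0.0025,0,0,0,7],[0.0075,-0.0025,0,0,0,7],[0.0075,-0.0025,0,0,0,7],[0.0075,-0.0025,0,0,0,7],[0.0075,-0.0025,0,0,0,7],[0.0075,-0.0025,0,0,0,7],[0.0075,-0.0025,0,0,0,7],[0,0,0,0,0,0],[0,0,0,0,0,0]]]';python3 -c "
from fit import *
s=rep()
im,d=grab_frame('wrist'); cv2.imwrite('pics/w3.png',im)
for t,z in [('keeper_pin',.07),('keeper_pivot',.033)]:
  for r in pinpoint('wrist',t)[:2]: print('w',t,round(r['conf'],2),np.round(r['position']),w2r(ray('wrist',*r['position'],z)))
print('tip at z .07 would show at',w2p('wrist',np.r_[s['tool_pos'][:2],.07]))
"
```

```text
time: 9.0
tool_pos: [0.618, -0.1623, 0.1189]
tool_rot: [-0.001, -0.233, 0.972, 0.001]
contact_force: [0.5, -0.3, -0.3]
gripper_width: -0.003
grasp_force: 0.0
t 9.0 tcp [ 0.618  -0.1623  0.1189] rail [  90.5 -151.8] toolx deg -153.0 quat [-0.001 -0.233  0.972  0.001] F [ 0.5 -0.3 -0.3] Frail [ 0.4 -0.4] j6 -2.41 grip -0.0
w keeper_pin 0.85 [316. 217.] [  66.99482632 -160.69029982]
w keeper_pin 0.17 [629. 141.] [  7.9620996 -14.3839807]
w keeper_pivot 0.74 [465. 201.] [ 52.49814039 -72.13247026]
tip at z .07 would show at (np.float64(326.44923511996325), np.float64(262.2318706110861))
```

View pics/w3.png

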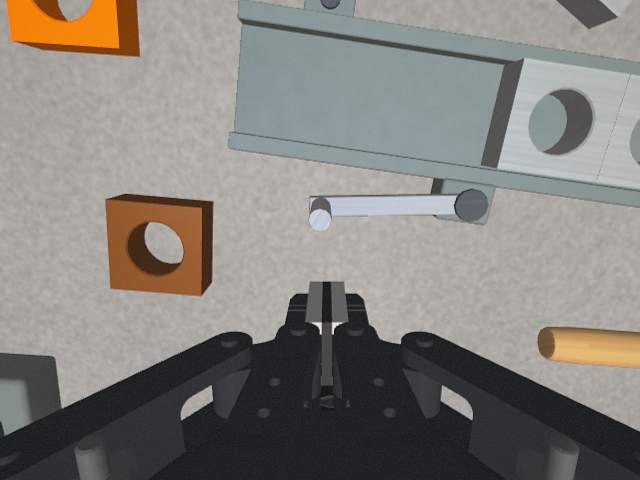

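Wrist view: the pin is at (316,217) and the fingertip is behind it at col 327. I'll correct sideways and descend to z ≈ 0.045.

```bash
python3 -m handwheel '[[[0.0067,-0.0041,-0.01,0,0,0],[0,0,-0.02,0,0,0],[0,0,-0.02,0,0,0],[0,0,-0.015,0,0,0],[0,0,-0.004,0,0,0],[0,0,0,0,0,0],[0,0,0,0,0,0]]]';python3 -c "
from fit import *
rep()
piv=np.array([53,-70.])
for off in (17,):
  for a in np.arange(-.3,1.6,.1):
    pin=piv-90*np.array([np.sin(a),np.cos(a)]); f=pin-off*np.array([-np.cos(a),np.sin(a)])
    print(round(a,2),np.round(f,1),np.round(r2w(*f),4),'toolx',round(np.degrees(np.pi-a)+19,1))
"
```

```text
time: 9.73
tool_pos: [0.6255, -0.1667, 0.0517]
tool_rot: [0.0, -0.235, 0.972, -0.0]
contact_force: [0.1, 0.4, 0.5]
gripper_width: 0.001
grasp_force: 0.0
t 9.73 tcp [ 0.6255 -0.1667  0.0517] rail [  96.1 -158.4] toolx deg -152.9 quat [ 0.    -0.235  0.972 -0.   ] F [0.1 0.4 0.5] Frail [0.3 0.3] j6 -2.42 grip 0.0
-0.3 [  95.8 -151. ] [ 0.6229 -0.1597] toolx 216.2
-0.2 [  87.5 -154.8] [ 0.6163 -0.1661] toolx 210.5
-0.1 [  78.9 -157.9] [ 0.6091 -0.1718] toolx 204.7
0.0 [  70. -160.] [ 0.6014 -0.1767] toolx 199.0
0.1 [  60.9 -161.2] [ 0.5932 -0.1808] toolx 193.3
0.2 [  51.8 -161.6] [ 0.5847 -0.1841] toolx 187.5
0.3 [  42.6 -161. ] [ 0.5758 -0.1865] toolx 181.8
0.4 [  33.6 -159.5] [ 0.5668 -0.1881] toolx 176.1
0.5 [  24.8 -157.1] [ 0.5577 -0.1887] toolx 170.4
0.6 [  16.2 -153.9] [ 0.5485 -0.1884] toolx 164.6
0.7 [   8.  -149.8] [ 0.5395 -0.1872] toolx 158.9
0.8 [   0.3 -144.9] [ 0.5305 -0.1851] toolx 153.2
0.9 [  -6.9 -139.3] [ 0.5219 -0.1821] toolx 147.4
1.0 [ -13.5 -132.9] [ 0.5136 -0.1783] toolx 141.7
1.1 [ -19.5 -126. ] [ 0.5057 -0.1737] toolx 136.0
1.2 [ -24.7 -118.5] [ 0.4983 -0.1683] toolx 130.2
1.3 [ -29.2 -110.5] [ 0.4915 -0.1621] toolx 124.5
1.4 [ -32.8 -102. ] [ 0.4853 -0.1554] toolx 118.8
1.5 [-35.6 -93.3] [ 0.4798 -0.148 ] toolx 113.1
```

```bash
python3 -m handwheel '[[[-0.0055,-0.0017,-0.002,0,0,-0.8],[-0.0055,-0.0017,-0.002,0,0,-0.8],[-0.0055,-0.0017,-0.002,0,0,-0.8],[-0.0039,-0.0025,0,0,0,-2.9],[-0.0039,-0.0025,0,0,0,-2.9],[-0.0041,-0.0021,0,0,0,-2.9],[-0.0041,-0.0021,0,0,0,-2.9],[-0.0043,-0.0017,0,0,0,-2.9],[-0.0043,-0.0017,0,0,0,-2.9],[-0.0045,-0.0012,0,0,0,-2.9],[-0.0045,-0.0012,0,0,0,-2.9]]]';python3 -c "
from fit import *
rep()"
```

```text
time: 10.65
tool_pos: [0.5749, -0.1869, 0.0457]
tool_rot: [0.0, -0.012, 1.0, -0.0]
contact_force: [0.7, 1.0, 0.1]
gripper_width: -0.001
grasp_force: 0.4
t 10.65 tcp [ 0.5749 -0.1869  0.0457] rail [  41.6 -161.1] toolx deg -178.7 quat [ 0.    -0.012  1.    -0.   ] F [0.7 1.  0.1] Frail [1.  0.7] j6 -2.03 grip -0.0
```

```bash
python3 -m handwheel '[[[-0.0045,-0.0008,0,0,0,-2.9],[-0.0045,-0.0008,0,0,0,-2.9],[-0.0046,-0.0003,0,0,0,-2.9],[-0.0046,-0.0003,0,0,0,-2.9],[-0.0046,0.0002,0,0,0,-2.9],[-0.0046,0.0002,0,0,0,-2.9],[-0.0045,0.0006,0,0,0,-2.9],[-0.0045,0.0006,0,0,0,-2.9],[-0.0045,0.001,0,0,0,-2.9],[-0.0045,0.001,0,0,0,-2.9]]]';python3 -c "
from fit import *
rep()
im,d=grab_frame('wrist'); cv2.imwrite('pics/w4.png',im)
for t,z in [('keeper_pin',.07),('keeper_pivot',.033)]:
  for r in pinpoint('wrist',t)[:2]: print('w',t,round(r['conf'],2),np.round(r['position']),w2r(ray('wrist',*r['position'],z)))
"
```

```text
time: 11.48
tool_pos: [0.5296, -0.1856, 0.0458]
tool_rot: [0.001, 0.239, 0.971, -0.0]
contact_force: [1.7, 0.2, 1.1]
gripper_width: -0.0
grasp_force: 0.4
t 11.48 tcp [ 0.5296 -0.1856  0.0458] rail [  -0.8 -145.1] toolx deg 152.3 quat [ 0.001  0.239  0.971 -0.   ] F [1.7 0.2 1.1] Frail [ 1.6 -0.4] j6 -1.56 grip -0.0
w keeper_pin 0.93 [332. 286.] [ -11.16155352 -131.42501147]
w keeper_pivot 0.93 [540. 253.] [ 53.53129593 -70.09646029]
```

View pics/w4.png

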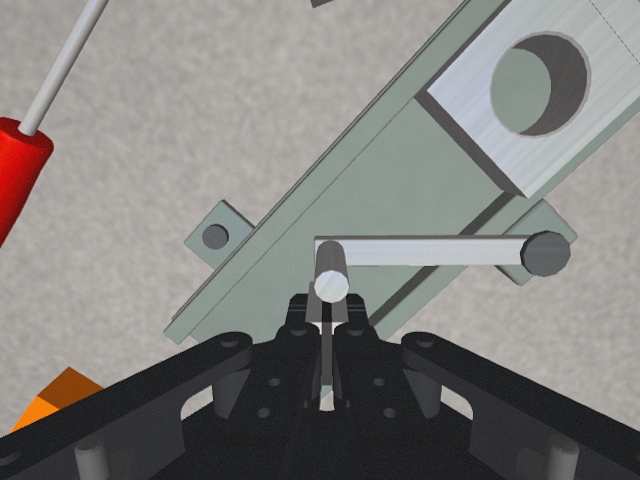

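The pin is at (332,286), in contact and centred on the fingertip at a ≈ 0.8. Continuing the arc.

```bash
python3 -m handwheel '[[[-0.0043,0.0015,0,0,0,-2.9],[-0.0043,0.0015,0,0,0,-2.9],[-0.0041,0.0019,0,0,0,-2.9],[-0.0041,0.0019,0,0,0,-2.9],[-0.0039,0.0023,0,0,0,-2.9],[-0.0039,0.0023,0,0,0,-2.9],[-0.0037,0.0027,0,0,0,-2.9],[-0.0037,0.0027,0,0,0,-2.9],[-0.0034,0.0031,0,0,0,-2.9],[-0.0034,0.0031,0,0,0,-2.9],[-0.0031,0.0034,0,0,0,-2.9],[-0.0031,0.0034,0,0,0,-2.9]]]';python3 -c "
from fit import *
rep()"
```

```text
time: 12.63
tool_pos: [0.485, -0.156, 0.0457]
tool_rot: [0.001, 0.518, 0.856, -0.0]
contact_force: [0.1, -0.7, 0.1]
gripper_width: -0.0
grasp_force: 0.4
t 12.63 tcp [ 0.485  -0.156   0.0457] rail [ -33.3 -102.5] toolx deg 117.7 quat [ 0.001  0.518  0.856 -0.   ] F [ 0.1 -0.7  0.1] Frail [-0.2 -0.7] j6 -0.94 grip -0.0
```

```bash
python3 -m handwheel '[[[-0.0028,0.0037,0,0,0,-2.9],[-0.0028,0.0037,0,0,0,-2.9],[-0.0012,0.0018,0,0,0,-1.3],[-0.0012,0.0018,0,0,0,-1.3],[-0.001,0.0018,0,0,0,-1.3]]]';python3 -m handwheel '[[[-0.0003,0.001,0,0,0,0],[-0.0003,0.001,0,0,0,0]]]';python3 -m handwheel '[[[-0.0003,0.001,0,0,0,0],[-0.0003,0.001,0,0,0,0]]]';python3 -c "
from fit import *
rep()"
```

```text
time: 13.05
tool_pos: [0.476, -0.1429, 0.0455]
tool_rot: [0.0, 0.588, 0.809, -0.0]
contact_force: [-0.2, -0.2, 0.8]
gripper_width: 0.0
grasp_force: 0.4
time: 13.22
tool_pos: [0.4757, -0.1419, 0.0456]
tool_rot: [0.001, 0.587, 0.81, -0.001]
contact_force: [0.9, -5.9, -3.2]
gripper_width: 0.002
grasp_force: 3.6
time: 13.38
tool_pos: [0.4757, -0.1417, 0.0458]
tool_rot: [0.003, 0.587, 0.81, -0.002]
contact_force: [2.0, -14.2, -6.1]
gripper_width: 0.005
grasp_force: 7.0
t 13.38 tcp [ 0.4757 -0.1417  0.0458] rail [-37.5 -86. ] toolx deg 108.2 quat [ 0.003  0.587  0.81  -0.002] F [  2.  -14.2  -6.1] Frail [ -2.7 -14. ] j6 -0.75 grip 0.0
```

It is hard against its limit: 14 N at the expected position. Backing off and rising to check.

```bash
python3 -m handwheel '[[[0.002,-0.006,0,0,0,0],[0.005,-0.014,0,0,0,0],[0.006,-0.018,0,0,0,0],[0,0,0.03,0,0,0],[0,0,0.035,0,0,0],[0,0,0.035,0,0,0],[0,0,0.02,0,0,0],[0,0,0,0,0,0]]]';python3 -c "
from fit import *
rep()
im,d=grab_frame('wrist'); cv2.imwrite('pics/w5.png',im)
for t,z in [('keeper_pin',.07),('keeper_pivot',.033)]:
  for r in pinpoint('wrist',t)[:2]: print('w',t,round(r['conf'],2),np.round(r['position']),w2r(ray('wrist',*r['position'],z)))
"
```

```text
time: 14.05
tool_pos: [0.4912, -0.179, 0.1719]
tool_rot: [0.005, 0.587, 0.809, 0.001]
contact_force: [0.5, 0.9, 0.5]
gripper_width: -0.0
grasp_force: 0.0
t 14.05 tcp [ 0.4912 -0.179   0.1719] rail [ -35.  -126.3] toolx deg 108.1 quat [0.005 0.587 0.809 0.001] F [0.5 0.9 0.5] Frail [0.8 0.7] j6 -0.81 grip -0.0
w keeper_pin 0.56 [322. 147.] [-38.30336689 -66.44079195]
w keeper_pivot 0.83 [448. 142.] [ 47.79025586 -64.13409847]
```

View pics/w5.png

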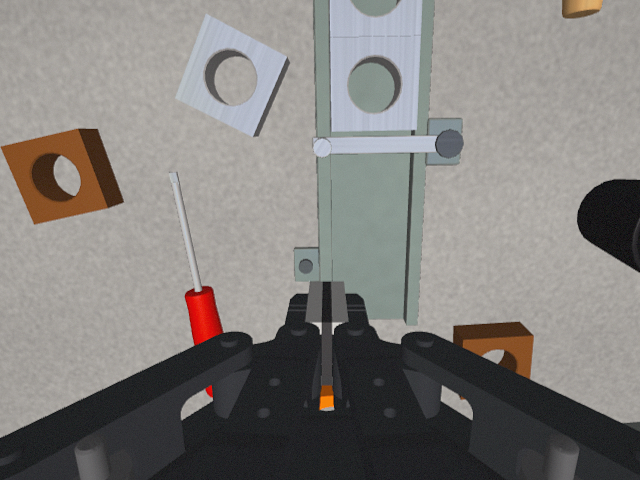

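The keeper bar lies square across the channel, with the pin at (322,147) and the pivot at (448,142). It sits just behind block4's rear edge at row 132, nothing else has been disturbed, and the robot is clear.

```bash
python3 -c "
from plant import *
print(job_done())"
```

```text
the job is handed in; nothing more can be done
None
```

The four blocks were pushed home against the end stop, then the keeper bar was swung shut to its limit behind block4; the job was handed in at about 14 s, with the robot clear of everything.

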